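# Count to the third gap and push the sample jar in

### The job

Starting at the end of the rack with the loop handle, run a fingertip along the label rail and count the gaps, full or empty: touch the white plate of the first, the second and the third gap in turn, and no plate beyond. Then push the sample jar that stands in front of the rack along the bench with the fingers and into that third gap, upright and fully home against the back bars. Push it gently and never lift it, leave everything else where it stands, and finish with the hand clear.

Things in the scene. Friction and masses are not known exactly. Their poses are not given: they have to be found in the camera images.
- rack: fixed dark steel rack: six open-fronted gaps in a row along its y, 60 mm apart, each 54 mm clear between dividers 6 mm thick, 40 mm high; no floor, jars slide on the bench. Origin: on the bench at the middle of the row; +x points away from the robot, into the gaps. Gap centres at y = +150, +90, +30, -30, -90, -150 mm. Dividers run from x = -16 (open front) to +22 mm. Three gaps hold other things.
- back_stop (a point): point on the front of the two horizontal 8 mm back bars that stop the jars, at rack x = +22 mm, y = 0, 38 mm above the bench (the bars' axes at 16 and 38 mm). A 46 mm jar that is home touches them: its centre is then at rack x = -1 mm, and it stands 8 mm proud of the divider fronts.
- rail_mid (a point): middle of the top of the label rail, which runs along rack y behind and above the gaps: flat and level, 366 mm long, 26 mm deep (rack x = +21 to +47 mm), top at 66 mm. It carries six white plates, one behind each gap, flush with it, with 20 mm of bare rail between neighbours. Rigid.
- head_cheek: the end cheek of the rack at the head of the row: 6 mm plate 40 mm high with a handle loop over it: two uprights and a level black grip tube, 16 mm thick, 66 mm long along rack x, its top at 92 mm. Fixed at one end of the rack, either end (rack y = +180 or -180 mm); gaps are counted from here. Origin on the bench at rack x = 0; axes as the rack.
- tail_cheek: the plain low end cheek, 40 mm high with a post under the rail, at the other end of the rack. Origin on the bench at rack x = 0.
- jar: the sample jar to push: squat amber glass jar with black screw lid, 46 mm diameter, 52 mm high, about 0.12 kg; the only jar standing in front of the rack, on the bench between rack and robot, near one end of the row. Slides upright if pushed below 35 mm height. Origin: centre of its underside.
- plate_a: white label plate of one gap, flush in the rail top; 26 mm deep (rack x) by 40 mm wide (rack y), its flat top at 66 mm above the bench. Number 1 from the +y end of the rack. Origin: centre of its top face, straight behind the middle of its gap (rack x = +34 mm, rack y = +150 mm). Axes as the rack.
- plate_b: white label plate of one gap, flush in the rail top; 26 mm deep (rack x) by 40 mm wide (rack y), its flat top at 66 mm above the bench. Number 2 from the +y end of the rack. Origin: centre of its top face, straight behind the middle of its gap (rack x = +34 mm, rack y = +90 mm). Axes as the rack.
- plate_c: white label plate of one gap, flush in the rail top; 26 mm deep (rack x) by 40 mm wide (rack y), its flat top at 66 mm above the bench. Number 3 from the +y end of the rack. Origin: centre of its top face, straight behind the middle of its gap (rack x = +34 mm, rack y = +30 mm). Axes as the rack.
- plate_d: white label plate of one gap, flush in the rail top; 26 mm deep (rack x) by 40 mm wide (rack y), its flat top at 66 mm above the bench. Number 4 from the +y end of the rack. Origin: centre of its top face, straight behind the middle of its gap (rack x = +34 mm, rack y = -30 mm). Axes as the rack.
- plate_e: white label plate of one gap, flush in the rail top; 26 mm deep (rack x) by 40 mm wide (rack y), its flat top at 66 mm above the bench. Number 5 from the +y end of the rack. Origin: centre of its top face, straight behind the middle of its gap (rack x = +34 mm, rack y = -90 mm). Axes as the rack.
- plate_f: white label plate of one gap, flush in the rail top; 26 mm deep (rack x) by 40 mm wide (rack y), its flat top at 66 mm above the bench. Number 6 from the +y end of the rack. Origin: centre of its top face, straight behind the middle of its gap (rack x = +34 mm, rack y = -150 mm). Axes as the rack.
- jar_b: bystander: another jar just like it, already in the rack. Origin: centre of underside.
- jar_e: bystander: another jar just like it, already in the rack. Origin: centre of underside.
- tin: bystander: steel sample tin, 44 mm diameter, 46 mm high, already in the rack. Origin: centre of underside.
- beaker: bystander: small glass beaker, 50 mm diameter, 62 mm high, on the bench in front of the rack near the other end of the row from the jar. Origin: centre of underside.
- timer: bystander: flat grey bench timer, 62 x 70 x 18 mm, left of the rack. Origin: centre of underside.
- wash_bottle: bystander: white wash bottle, 68 mm diameter, 170 mm high, left of the rack. Origin: centre of underside.
- bulb: bystander: black rubber pipette bulb, 54 mm diameter, 85 mm high, standing to the right of the rack. Origin: centre of underside.
Mind the look-alikes: they are no part of the job. Leave any green look-alike of the jar alone.

How it is judged (in metres and radians):
On the way, in this order (a step that is already met when the one before it is completed fails the run):
1. a finger touches the plate of the first gap, counted from the loop-handle end (((y of head_cheek in the frame of rack above 0 m and contact force between the fingers and plate_a above 0.3 N) or (y of head_cheek in the frame of rack below 0 m and contact force between the fingers and plate_f above 0.3 N))), for 0.04 s.
2. then the plate of the second gap (((y of head_cheek in the frame of rack above 0 m and contact force between the fingers and plate_b above 0.3 N) or (y of head_cheek in the frame of rack below 0 m and contact force between the fingers and plate_e above 0.3 N))), for 0.04 s.
3. then the plate of the third gap (((y of head_cheek in the frame of rack above 0 m and contact force between the fingers and plate_c above 0.3 N) or (y of head_cheek in the frame of rack below 0 m and contact force between the fingers and plate_d above 0.3 N))), for 0.04 s.
4. then the jar is pushed home into the third gap (((y of head_cheek in the frame of rack above 0 m and y of jar in the frame of rack between 0.022 and 0.038 m) or (y of head_cheek in the frame of rack below 0 m and y of jar in the frame of rack between -0.038 and -0.022 m)) and x of jar in the frame of rack between -0.007 and 0.006 m and height (world z) of jar below 0.005 m and angle between jar's own z axis and vertical below 0.1 rad), for 0.2 s.
At the end, for the whole second after the job is handed in: the jar stands upright (within 0.1 rad) on the bench in the third gap from the loop-handle end, within 6 mm of touching the back bars, within 8 mm of the gap's centre line, at rest and no longer touched (all of step 4 and linear speed of jar below 0.01 m/s and contact force between the fingers and jar below 0.1 N).
It fails at once if the jar is lifted 10 mm off the bench or tipped over 0.4 rad (height (world z) of jar above 0.01 m or angle between jar's own z axis and vertical above 0.4 rad).
It fails at once if the jar is rammed or squeezed with more than 35 N (contact force between the fingers and jar above 35 N).
It fails at once if a finger touches a plate beyond the third ((y of head_cheek in the frame of rack above 0 m and (contact force between the fingers and plate_d above 0.3 N or contact force between the fingers and plate_e above 0.3 N or contact force between the fingers and plate_f above 0.3 N)) or (y of head_cheek in the frame of rack below 0 m and (contact force between the fingers and plate_a above 0.3 N or contact force between the fingers and plate_b above 0.3 N or contact force between the fingers and plate_c above 0.3 N))).
It fails at once if a bystander is moved more than 12 mm or tipped (distance of any of jar_b, jar_e, tin, beaker, timer, wash_bottle, bulb from where it was at the start of the episode above 0.012 m or angle between any of jar_b, jar_e, tin, beaker, timer, wash_bottle, bulb's own z axis and vertical above 0.3 rad).
It also fails if it takes over 61 s, if anything falls off the work surface, if the arm or the gripper's body presses on something with over 40 N, if the wrist force passes 120 N, or if a joint passes its speed limit or range.

### The arm

A 6-joint arm with a two-finger parallel gripper is mounted at the origin on the work surface. World frame = base frame: x ahead of the robot, y to its left, z up, the work surface at z = 0. Lengths are in m, angles in degrees, forces in N, time in s.
With the tool pointing down it reaches from about 0.4 to 0.825 m from the base axis. Payload 7 kg.
Tool frame: the origin (TCP) lies midway between the tips of the shut fingers; the grasp point (between the pads) lies 19 mm behind it; z points along the fingers, y is the line along which they close (so a half turn about z gives the same grasp; the last joint's range is limited). The gripper opens to 88 mm and grips with 3 to 60 N. Pads are 19 mm wide; open, the fingers measure 130 mm over their backs; the gripper's body (78 mm by 193 mm) begins 47 mm behind the grasp point.
Start: joints at [82.569, 20.546, 0.682, 0, -70.136, -16.507], TCP at [0.274, 0.617, 0.227] pointing down, gripper open.
Joint ranges: [-176.03, 176.03], [-82.01, 121.73], [-58.28, 71.71], [-173.87, 95.51], [-174.79, -0.11], [-173.66, 173.66]. Speed limits (degrees/s): [136.94, 136.94, 172.46, 180, 180, 180].

### API

Orientations are given as [roll, pitch, yaw] about the fixed x, y, z axes, in that order (R = Rz(yaw) Ry(pitch) Rx(roll)).
In Python, from plant import r gives the robot as it stands. The module is installed in compiled form; this text tells all that it offers.
- The arm moves only by the tool play_rows, never from a script. Its argument "rows" is a list of rows, each an object with "slide": the shift along the tool's x, y, z as a fraction of full scale, a list of three; "delta_rot": the turn, a rotation vector about the tool's x, y, z as a fraction of full scale, a list of three; "fingers": the opening, from -1 (shut) to 1 (fully open). In form: [{"slide": [x, y, z], "delta_rot": [rx, ry, rz], "fingers": fingers}, ...]. A call has 1 to 8 rows; each row shifts and turns the commanded pose from where the row before left it, along the tool's axes as they then stand; what a row does not reach is not made up. Full scale, the value 1, is 0.15 m for a shift and 0.08 rad for a turn. A row lasts 1/8 s, in which the tool goes at most 62.5 mm and 10.7 degrees, less where a joint would pass 70% of its speed; a pose out of reach is approached as far as the arm can. A call with a number of a shift or a turn outside -1 to 1 is refused whole. A call with a gripper value outside its range is refused whole. The fingers move at their own pace and stop on an object; "squeeze" is the grip in N (left out, the last holds). Time passes only in rows, so rows that do not move let the fingers close. It gives the time, the measured TCP pose, the force, the opening and the grip force at its end, in the units of the state.
- r.get_state(): the state, without advancing time (a new reading comes with each control period).
- r.capture(name): name is "scene" or "side" or "wrist"; returns a dict with "image" (480x640x3 uint8, blue, green, red), "fx", "fy", "cx", "cy" (pixels), "R" (3x3) and "t" (3): a world point X has camera coordinates R X + t; the wrist camera has in their place "T_tool_cam" (4x4, takes a point from camera to tool coordinates, whose origin is the TCP and whose axes are the flange's). Camera axes: x right, y down, z forward; pixel columns grow to the right and rows downward; lengths in m; the calibration is good to about 2 mm. The wrist camera is an equidistant fisheye: a pixel r from the principal point sees the ray r / f radians off the axis. A picture is of the moment at which its call begins: read the wrist's pose just before it. There is no depth.
- r.close_job(): hands the job in; it is judged then, once.
The state is a dict: "time_s": time; "joints": joint angles; "qd": joint speeds; "joint_torque": joint torques, N m; "tcp_pos": TCP position; "eef_rot": TCP orientation; "contact_force": force on the tool from outside, world axes, zero at the start; "moment": the same for the moment, N m; "gripper_width": finger opening in m; "gripper_force": force on a finger pad.
Only numpy, scipy, OpenCV 4.12 (cv2) and the standard library are available. Lean on these libraries where they do the work, as an engineer would, in place of code of your own. Each camera call takes 0.05 s, during which the arm holds its last target. There are 200 camera calls.

## Working session

There is one attempt and no reset: what is moved stays moved. The work goes in short steps, Python scripts to look and compute and a tool call to move; the robot and the scene stay as the last step left them, time stands still between calls to the robot, and variables do not carry over. Pictures are saved under pics/ and viewed, at most 10 in all, crops included, and the job is handed in when it is done.

Besides the shell and the picture viewer there is one more tool, called as name(argument=value, ...), one argument or row to a line, values as JSON. play_rows: Moves the arm, as the interface text tells. Shift numbers are shares of 0.15 m and turn numbers shares of 0.08 rad, none past 1 either way. Its arguments: {"type":"object","properties":{"rows":{"type":"array"},"squeeze":{"type":"number"}},"required":["rows"]}

```bash
mkdir -p pics; ls
python3 - <<'E'
from plant import r
import cv2,pickle
s=r.get_state();print(s)
d={n:r.capture(n) for n in("scene","side","wrist")}
pickle.dump((s,d),open("c0.pkl","wb"))
for n in d: cv2.imwrite(f"pics/{n}0.png",d[n]["image"])
for n in d: print(n,{k:v for k,v in d[n].items() if k!="image"})
E
```

```text
pics
{'time_s': 0.0, 'joints': array([ 8.25674288e+01,  2.05897388e+01,  6.34175448e-01, -1.87075209e-02,
       -7.01374849e+01, -1.65056143e+01]), 'qd': array([ 0.04454587, -0.01188828, -0.08913163,  0.06703713,  0.1443588 ,
        0.1767806 ]), 'joint_torque': array([-6.58156641e-04, -5.82721889e+01,  2.93062556e+01,  6.99729234e+00,
        6.75067960e-03, -1.48849299e-04]), 'tcp_pos': array([0.2737295 , 0.61646634, 0.22564935]), 'eef_rot': array([ 1.79905789e+02, -9.57646136e-03, -2.39445481e+01]), 'contact_force': array([-0.23431353,  0.10504368,  0.50799525]), 'moment': array([ 0.05306642, -0.02459215,  0.03771439]), 'gripper_force': 0.0, 'gripper_width': 0.08814442183184645}
scene {'fx': 588.6636672913145, 'fy': 588.6636672913145, 'cx': 318.92600908297214, 'cy': 230.03256539745576, 'R': array([[ 0.51596137,  0.85659279,  0.00571386],
       [ 0.66006658, -0.39331632, -0.64001124],
       [-0.54598166,  0.33399261, -0.7683443 ]]), 't': array([-0.28017454, -0.28942249,  1.84170688])}
side {'fx': 597.5267338276826, 'fy': 597.5267338276826, 'cx': 321.3141383635, 'cy': 222.03652335208875, 'R': array([[ 7.59314819e-01, -6.50723330e-01, -3.91469278e-04],
       [-3.38140865e-01, -3.94055044e-01, -8.54623530e-01],
       [ 5.55969209e-01,  6.49060682e-01, -5.19247984e-01]]), 't': array([-0.41954992,  0.2542636 ,  1.09344998])}
wrist {'fx': 371.64829954431775, 'fy': 371.64829954431775, 'cx': 316.97505885757704, 'cy': 236.78093353486275, 'T_tool_cam': array([[-1.68726866e-04, -9.58478690e-01, -2.85164114e-01,
         7.74767342e-02],
       [ 9.99999909e-01, -2.73633415e-04,  3.28038988e-04,
        -1.20838871e-03],
       [-3.92448810e-04, -2.85164032e-01,  9.58478649e-01,
        -1.57656252e-01],
       [ 0.00000000e+00,  0.00000000e+00,  0.00000000e+00,
         1.00000000e+00]])}
```

View pics/scene0.png

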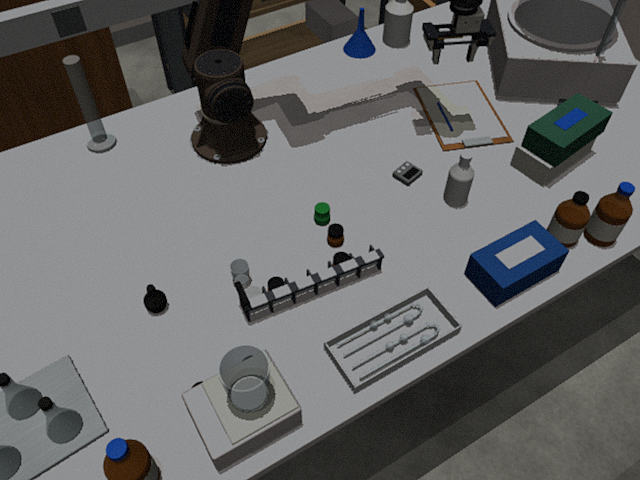

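View pics/side0.png

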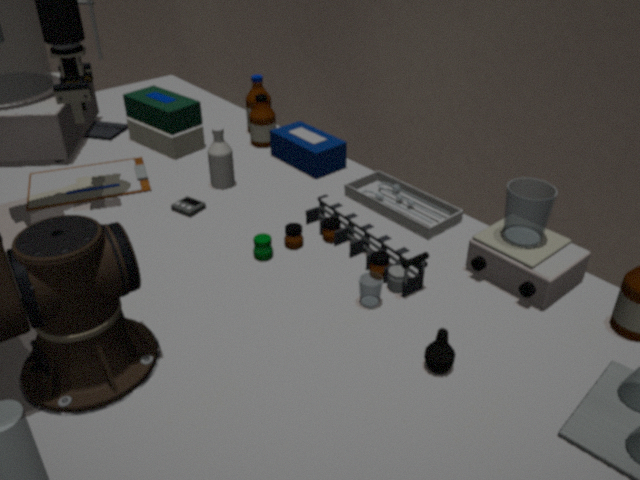

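The rack runs from about (243,300) to (382,258) in scene. Two things look like the jar: the green one at (322,213) and the amber one with a black lid at (335,235). The jars at (277,285) and (343,260) are already in the rack. By the description I choose the amber one at (335,235), and the loop looks to be at (243,295). I'll check both in crops.

Run:
```python
import cv2,pickle,numpy as np
s,d=pickle.load(open("c0.pkl","rb"))
a=cv2.resize(d["scene"]["image"][195:325,225:395],None,fx=4.7,fy=4.5,interpolation=cv2.INTER_CUBIC)
b=cv2.resize(d["side"]["image"][185:315,240:440],None,fx=4,fy=4,interpolation=cv2.INTER_CUBIC)
for n,i in(("ca",a),("cb",b)): cv2.imwrite(f"pics/{n}.png",cv2.convertScaleAbs(i,alpha=1.5,beta=15)); print(i.shape)
```

```text
(585, 799, 3)
(520, 800, 3)
```

View pics/ca.png

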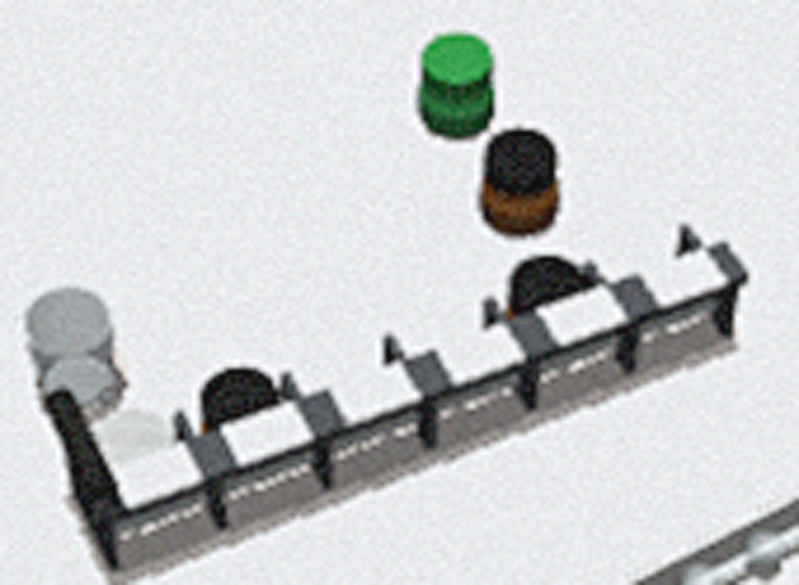

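View pics/cb.png

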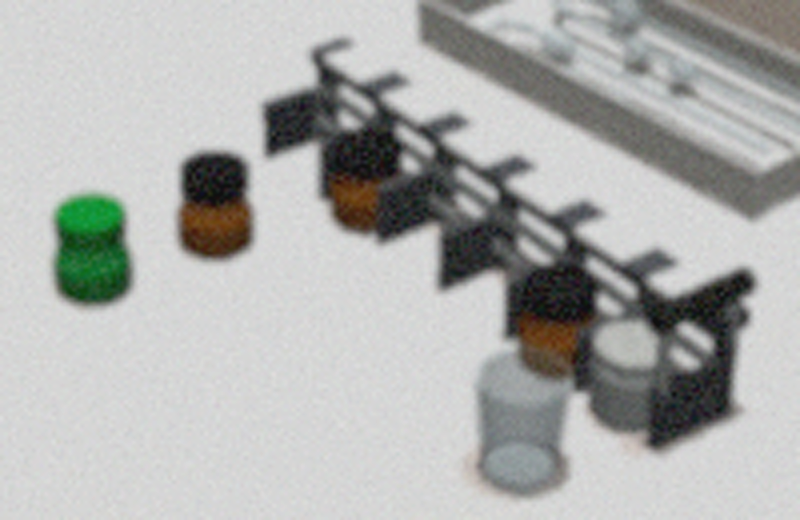

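The loop handle is at scene crop (75,440), which is the -y end. So the gaps run f (tin), e (jar), d (empty, the third). The chosen jar is amber with a black lid, at scene crop (521,152). The green one is the look-alike, and the beaker stands at the loop end at scene crop (68,318).

```bash
cat > h.py <<'E'
import numpy as np,cv2
from scipy.optimize import least_squares
def proj(c,X):
    p=np.asarray(X)@c["R"].T+c["t"]; return np.c_[c["fx"]*p[:,0]/p[:,2]+c["cx"],c["fy"]*p[:,1]/p[:,2]+c["cy"]]
def rack2w(q,P):
    c,s=np.cos(q[2]),np.sin(q[2]); P=np.asarray(P,float)
    return np.c_[q[0]+c*P[:,0]-s*P[:,1],q[1]+s*P[:,0]+c*P[:,1],P[:,2]+(q[3] if len(q)>3 else 0)]
A=lambda l:np.array(l)/[4.7,4.5]+[225,195]
B=lambda l:np.array(l)/4+[240,185]
E
python3 - <<'E'
from h import *
import pickle
s,d=pickle.load(open("c0.pkl","rb"));c1,c2=d["scene"],d["side"]
P=[[.034,y,.066] for y in(-.12,-.06,0,.06,.12)]
a=A([(213,453),(325,418),(430,380),(530,338),(637,302)]);b=B([(650,262),(578,212),(508,163),(447,124),(387,82)])
f=lambda q:np.r_[proj(c1,rack2w(q,P))-a,proj(c2,rack2w(q,P))-b].ravel()
o=least_squares(f,[.6,.2,0,0]);print("rack",o.x,np.degrees(o.x[2]),np.abs(o.fun).max())
for n,u,v in(("jarlid",(521,152),(214,167)),("beakertop",(68,318),(522,372)),("green",(458,58),(90,215)),("jarb",(545,285),(365,145)),("jare",(238,395),(555,280))):
    g=lambda X:np.r_[proj(c1,X[None])-A([u]),proj(c2,X[None])-B([v])].ravel()
    p=least_squares(g,[.6,.2,.05]);w=p.x;t=o.x[2];dx=w[:2]-o.x[:2]
    print(n,w,"rack",np.cos(t)*dx[0]+np.sin(t)*dx[1],-np.sin(t)*dx[0]+np.cos(t)*dx[1],np.abs(p.fun).max())
E
```

```text
rack [ 0.60430392 -0.06093174 -0.10089419 -0.0037933 ] -5.780811549134614 1.0009803804712192
jarlid [0.52100861 0.06413886 0.04948786] rack -0.09546920427551968 0.11604478910648508 0.32945620314202984
beakertop [ 0.50639918 -0.20685893  0.05998891] rack -0.08270860351872905 -0.15504635493765925 0.010350725153045914
green [0.43820715 0.07332671 0.04647712] rack -0.17877501047211894 0.1168458903514738 0.40477164658648235
jarb [0.60690148 0.02635661 0.04699111] rack -0.0062075994058976205 0.08710607785510896 0.22539683118969833
jare [ 0.58923753 -0.15026449  0.04911992] rack -0.005991897285997673 -0.09039598557515927 0.46766857008094576
```

Rack yaw is about -5.8°. The plan has three parts:
- Turn the tool to yaw -95.8°, so the fingers line up along rack x, tool x = rack -y and tool y = rack -x.
- Touch the plates, then nudge the jar in rack -y with a two-finger nest.
- Turn 90° and push it in.

play_rows(
  rows=[
    {"slide":[0,0,0],"delta_rot":[0,0,1],"fingers":-1},
    {"slide":[0,0,0],"delta_rot":[0,0,1],"fingers":-1},
    {"slide":[0,0,0],"delta_rot":[0,0,1],"fingers":-1},
    {"slide":[0,0,0],"delta_rot":[0,0,1],"fingers":-1},
    {"slide":[0,0,0],"delta_rot":[0,0,1],"fingers":-1},
    {"slide":[0,0,0],"delta_rot":[0,0,1],"fingers":-1},
    {"slide":[0,0,0],"delta_rot":[0,0,1],"fingers":-1},
    {"slide":[0,0,0],"delta_rot":[0,0,1],"fingers":-1},
  ],
)

```text
time_s: 1.15
tcp_pos: [0.2738, 0.6167, 0.2261]
eef_rot: [180.0, -0.0, -60.8]
contact_force: [-0.3, -0.4, -0.1]
gripper_width: 0.013
gripper_force: 0.0
```

play_rows(
  rows=[
    {"slide":[0,0,0],"delta_rot":[0,0,1],"fingers":-1},
    {"slide":[0,0,0],"delta_rot":[0,0,1],"fingers":-1},
    {"slide":[0,0,0],"delta_rot":[0,0,1],"fingers":-1},
    {"slide":[0,0,0],"delta_rot":[0,0,1],"fingers":-1},
    {"slide":[0,0,0],"delta_rot":[0,0,1],"fingers":-1},
    {"slide":[0,0,0],"delta_rot":[0,0,1],"fingers":-1},
    {"slide":[0,0,0],"delta_rot":[0,0,1],"fingers":-1},
    {"slide":[0,0,0],"delta_rot":[0,0,0.67],"fingers":-1},
  ],
)

```text
time_s: 2.15
tcp_pos: [0.2738, 0.6167, 0.2261]
eef_rot: [180.0, -0.0, -95.9]
contact_force: [-0.2, 0.1, 0.1]
gripper_width: 0.0004
gripper_force: 0.0
```

play_rows(
  rows=[
    {"slide":[0.315,-0.175,0],"delta_rot":[0,0,0],"fingers":-1},
    {"slide":[0.315,-0.175,0],"delta_rot":[0,0,0],"fingers":-1},
    {"slide":[0.315,-0.175,0],"delta_rot":[0,0,0],"fingers":-1},
    {"slide":[0.315,-0.175,0],"delta_rot":[0,0,0],"fingers":-1},
    {"slide":[0.315,-0.175,0],"delta_rot":[0,0,0],"fingers":-1},
    {"slide":[0.315,-0.175,0],"delta_rot":[0,0,0],"fingers":-1},
    {"slide":[0.315,-0.175,0],"delta_rot":[0,0,0],"fingers":-1},
  ],
)

```text
time_s: 3.02
tcp_pos: [0.4238, 0.2677, 0.2266]
eef_rot: [-180.0, 0.0, -95.7]
contact_force: [1.6, -0.2, -0.0]
gripper_width: -0.0
gripper_force: 0.0
```

play_rows(
  rows=[
    {"slide":[0.315,-0.175,0],"delta_rot":[0,0,0],"fingers":-1},
    {"slide":[0.315,-0.175,0],"delta_rot":[0,0,0],"fingers":-1},
    {"slide":[0.315,-0.175,0],"delta_rot":[0,0,0],"fingers":-1},
    {"slide":[0.315,-0.175,0],"delta_rot":[0,0,0],"fingers":-1},
    {"slide":[0.315,-0.175,0],"delta_rot":[0,0,0],"fingers":-1},
    {"slide":[0.315,-0.175,0],"delta_rot":[0,0,0],"fingers":-1},
    {"slide":[0.315,-0.175,0],"delta_rot":[0,0,0],"fingers":-1},
    {"slide":[0,0,0],"delta_rot":[0,0,0],"fingers":-1},
  ],
)

```text
time_s: 4.03
tcp_pos: [0.5736, -0.0813, 0.2256]
eef_rot: [179.9, -0.0, -96.0]
contact_force: [-0.8, -0.3, -0.2]
gripper_width: 0.0006
gripper_force: 0.0
```

Run:
```python
from plant import r
import cv2,pickle
s=r.get_state();c=r.capture("wrist");print(s["tcp_pos"],s["eef_rot"],s["contact_force"])
pickle.dump((s,c),open("c1.pkl","wb"))
cv2.imwrite("pics/w1.png",cv2.convertScaleAbs(c["image"],alpha=1.4,beta=10))
```

```text
[ 0.57356889 -0.08132182  0.22562954] [ 1.79920369e+02 -4.43079324e-02 -9.60077529e+01] [-0.79554283 -0.25045244 -0.22146183]
```

View pics/w1.png

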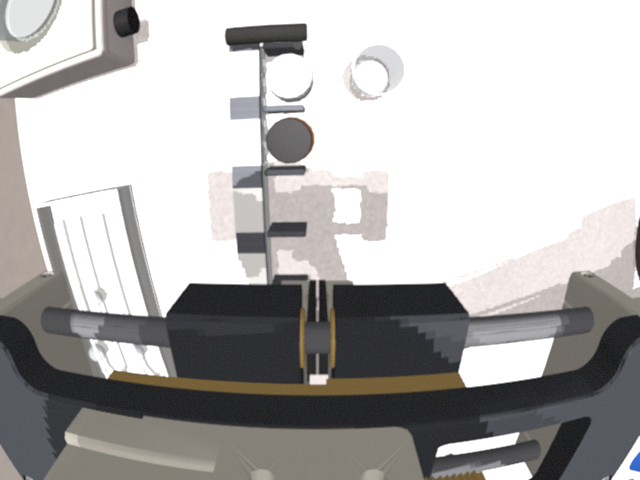

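The wrist view shows bare rail patches at (246,107), (249,177) and (251,243), the tin at (290,77), jar_e at (290,140), the loop grip at (266,35) and the beaker at (377,71). I'll convert these to world positions.

```bash
cat >> h.py <<'E'
from scipy.spatial.transform import Rotation as Ro
def wrist(s,c,px,z):
    d=(np.array(px,float)-[c["cx"],c["cy"]])/c["fx"]; th=np.linalg.norm(d,axis=1)
    v=np.c_[d/th[:,None]*np.sin(th)[:,None],np.cos(th)]
    Rt=Ro.from_euler("xyz",s["eef_rot"],degrees=True).as_matrix();T=c["T_tool_cam"]
    v=v@T[:3,:3].T@Rt.T; o=Rt@T[:3,3]+s["tcp_pos"]
    return o+v*((np.asarray(z)-o[2])/v[:,2])[:,None]
def w2rack(q,X):
    c,s=np.cos(q[2]),np.sin(q[2]);d=np.atleast_2d(X)[:,:2]-q[:2];return np.c_[c*d[:,0]+s*d[:,1],-s*d[:,0]+c*d[:,1]]
E
python3 - <<'E'
from h import *
import pickle
s,c=pickle.load(open("c1.pkl","rb"))
q=[.6043,-.0609,-.1009]
px=[(246,107),(249,177),(251,243),(290,77),(290,140),(266,35),(377,50)]
w=wrist(s,c,px,[.066]*3+[.046,.052,.092,.062])
for n,a,b in zip("r-120 r-60 r0 tin jare grip(y-180) beak".split(),w,w2rack(q,w)): print(n,a.round(4),b.round(4))
E
```

```text
r-120 [ 0.6237 -0.1839  0.066 ] [ 0.0317 -0.1204]
r-60 [ 0.6288 -0.1233  0.066 ] [ 0.0306 -0.0597]
r0 [ 0.6358 -0.0639  0.066 ] [0.0317 0.0002]
tin [ 0.5848 -0.2076  0.046 ] [-0.0046 -0.1479]
jare [ 0.5906 -0.1505  0.052 ] [-0.0046 -0.0905]
grip(y-180) [ 0.5973 -0.2376  0.092 ] [ 0.0109 -0.1765]
beak [ 0.5075 -0.2226  0.062 ] [-0.0801 -0.1706]
```

play_rows(
  rows=[
    {"slide":[0.277,-0.132,0],"delta_rot":[0,0,0],"fingers":-1},
    {"slide":[0.277,-0.132,0],"delta_rot":[0,0,0],"fingers":-1},
    {"slide":[0.277,-0.132,0],"delta_rot":[0,0,0],"fingers":-1},
    {"slide":[0,0,0.3],"delta_rot":[0,0,0],"fingers":-1},
    {"slide":[0,0,0.3],"delta_rot":[0,0,0],"fingers":-1},
    {"slide":[0,0,0.3],"delta_rot":[0,0,0],"fingers":-1},
    {"slide":[0,0,0.08],"delta_rot":[0,0,0],"fingers":-1},
    {"slide":[0,0,0],"delta_rot":[0,0,0],"fingers":-1},
  ],
)

```text
time_s: 5.08
tcp_pos: [0.6199, -0.2075, 0.0798]
eef_rot: [180.0, -0.0, -95.7]
contact_force: [-0.3, 0.5, 0.7]
gripper_width: 0.0004
gripper_force: 0.0
```

play_rows(
  rows=[
    {"slide":[0,0,0.03],"delta_rot":[0,0,0],"fingers":-1},
    {"slide":[0,0,0.03],"delta_rot":[0,0,0],"fingers":-1},
    {"slide":[0,0,0.02],"delta_rot":[0,0,0],"fingers":-1},
    {"slide":[0,0,0.01],"delta_rot":[0,0,0],"fingers":-1},
    {"slide":[0,0,0],"delta_rot":[0,0,0],"fingers":-1},
  ],
)

```text
time_s: 5.7
tcp_pos: [0.6197, -0.2082, 0.0664]
eef_rot: [-180.0, -0.0, -95.8]
contact_force: [-0.3, -0.3, 1.8]
gripper_width: 0.0005
gripper_force: 1.1
```

play_rows(
  rows=[
    {"slide":[0,0,0.008],"delta_rot":[0,0,0],"fingers":-1},
    {"slide":[0,0,0],"delta_rot":[0,0,0],"fingers":-1},
  ],
)

```text
time_s: 5.95
tcp_pos: [0.6197, -0.2082, 0.0663]
eef_rot: [-180.0, -0.0, -95.7]
contact_force: [-4.7, 2.1, 10.4]
gripper_width: 0.0006
gripper_force: 5.4
```

play_rows(
  rows=[
    {"slide":[-0.09,0,0],"delta_rot":[0,0,0],"fingers":-1},
    {"slide":[-0.09,0,0],"delta_rot":[0,0,0],"fingers":-1},
    {"slide":[-0.09,0,0],"delta_rot":[0,0,0],"fingers":-1},
    {"slide":[-0.09,0,0],"delta_rot":[0,0,0],"fingers":-1},
  ],
)

```text
time_s: 6.45
tcp_pos: [0.6262, -0.1554, 0.0663]
eef_rot: [-179.9, -0.1, -95.7]
contact_force: [-0.4, -4.7, 5.5]
gripper_width: 0.0001
gripper_force: 3.2
```

play_rows(
  rows=[
    {"slide":[-0.09,0,0],"delta_rot":[0,0,0],"fingers":-1},
    {"slide":[-0.09,0,0],"delta_rot":[0,0,0],"fingers":-1},
    {"slide":[-0.09,0,0],"delta_rot":[0,0,0],"fingers":-1},
    {"slide":[-0.06,0,0],"delta_rot":[0,0,0],"fingers":-1},
    {"slide":[0,0,0],"delta_rot":[0,0,0],"fingers":-1},
  ],
)

```text
time_s: 7.08
tcp_pos: [0.6313, -0.105, 0.0663]
eef_rot: [-179.9, -0.0, -95.7]
contact_force: [-1.3, 0.6, 8.2]
gripper_width: 0.0003
gripper_force: 4.0
```

play_rows(
  rows=[
    {"slide":[0,0,-0.33],"delta_rot":[0,0,0],"fingers":-1},
    {"slide":[0,0,-0.33],"delta_rot":[0,0,0],"fingers":-1},
    {"slide":[-0.272,0.169,0],"delta_rot":[0,0,0],"fingers":-0.455},
    {"slide":[-0.272,0.169,0],"delta_rot":[0,0,0],"fingers":-0.455},
    {"slide":[-0.272,0.169,0],"delta_rot":[0,0,0],"fingers":-0.455},
    {"slide":[-0.272,0.169,0],"delta_rot":[0,0,0],"fingers":-0.455},
    {"slide":[-0.272,0.169,0],"delta_rot":[0,0,0],"fingers":-0.455},
    {"slide":[0,0,0],"delta_rot":[0,0,0],"fingers":-0.455},
  ],
)

```text
time_s: 8.07
tcp_pos: [0.5235, 0.1129, 0.1642]
eef_rot: [-180.0, 0.0, -95.6]
contact_force: [0.3, -0.4, -0.1]
gripper_width: 0.0235
gripper_force: 0.0
```

Run:
```python
from plant import r
from h import *
import cv2,pickle
s=r.get_state();c=r.capture("wrist");q=[.601,-.0606,-.1009]
print(s["tcp_pos"],s["eef_rot"],s["gripper_width"],w2rack(q,s["tcp_pos"]))
pickle.dump((s,c),open("c2.pkl","wb"))
cv2.imwrite("pics/w2.png",cv2.convertScaleAbs(c["image"],alpha=1.4,beta=10))
_,d=pickle.load(open("c0.pkl","rb"));k=d["scene"]
for n,p in(("timer",(407,177)),("bottle",(457,200))):
    M=k["R"].T;v=M@[(p[0]-k["cx"])/k["fx"],(p[1]-k["cy"])/k["fy"],1];o=-M@k["t"];w=o-v*o[2]/v[2];print(n,w,w2rack(q,w))
```

```text
[0.52351114 0.11293317 0.16424961] [-1.79965154e+02  4.61857303e-02 -9.55558913e+01] 0.023481021106043252 [[-0.09457455  0.1648452 ]]
timer [0.42471375 0.37427073 0.        ] [[-0.21919368  0.41490182]]
bottle [0.57205073 0.44168353 0.        ] [[-0.07939649  0.49681284]]
```

View pics/w2.png

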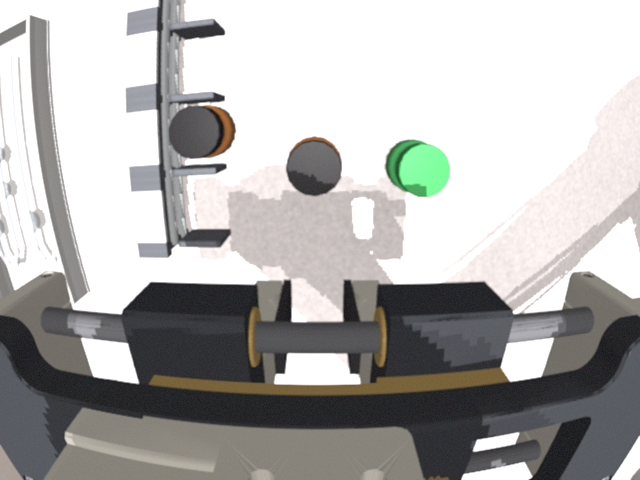

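The wrist view shows the jar lid at (315,167), the green look-alike at (423,170) and jar_b at (195,132). Bare rail patches are at (145,178), (144,98) and (143,22).

Run:
```python
from h import *
import pickle
s,c=pickle.load(open("c2.pkl","rb"));q=[.601,-.0606,-.1009]
w=wrist(s,c,[(315,167),(423,170),(195,132),(145,178),(144,98),(143,22)],[.052]*3+[.066]*3)
for n,a,b in zip("jar green jarb r120 r60 r0".split(),w,w2rack(q,w)): print(n,a.round(4),b.round(4))
```

```text
jar [0.5209 0.0643 0.052 ] [-0.0922  0.1162]
green [0.4409 0.0729 0.052 ] [-0.1728  0.1167]
jarb [0.6069 0.0275 0.052 ] [-0.003   0.0882]
r120 [0.6471 0.0551 0.066 ] [0.0342 0.1197]
r60 [ 0.639  -0.0039  0.066 ] [0.0321 0.0602]
r0 [ 0.6352 -0.0629  0.066 ] [0.0342 0.0011]
```

play_rows(
  rows=[
    {"slide":[0,-0.016,0.3],"delta_rot":[0,0,0],"fingers":-0.455},
    {"slide":[0,0,0.3],"delta_rot":[0,0,0],"fingers":-0.455},
    {"slide":[0,0,0.25],"delta_rot":[0,0,0],"fingers":-0.455},
    {"slide":[0,0,0.1],"delta_rot":[0,0,0],"fingers":-0.455},
    {"slide":[0,0,0.05],"delta_rot":[0,0,0],"fingers":-0.455},
    {"slide":[0,0,0],"delta_rot":[0,0,0],"fingers":-0.455},
  ],
)

```text
time_s: 8.88
tcp_pos: [0.5274, 0.1103, 0.0144]
eef_rot: [-180.0, 0.0, -95.8]
contact_force: [0.6, -0.5, 0.7]
gripper_width: 0.024
gripper_force: 0.0
```

Run:
```python
from plant import r
from h import *
s=r.get_state();print(w2rack([.601,-.0606,-.1009],s["tcp_pos"]),s["tcp_pos"],s["eef_rot"],s["contact_force"])
```

```text
[[-0.09039358  0.16260243]] [0.52744493 0.11028067 0.01437913] [-1.79962496e+02  1.67264931e-02 -9.57726712e+01] [ 0.64698018 -0.5256662   0.73399962]
```

play_rows(
  rows=[
    {"slide":[0.05,0,0],"delta_rot":[0,0,0],"fingers":-0.455},
    {"slide":[0.05,0,0],"delta_rot":[0,0,0],"fingers":-0.455},
    {"slide":[0.05,0,0],"delta_rot":[0,0,0],"fingers":-0.455},
    {"slide":[0.06,0,0],"delta_rot":[0,0,0],"fingers":-0.455},
    {"slide":[0.06,0,0],"delta_rot":[0,0,0],"fingers":-0.455},
    {"slide":[0.06,0,0],"delta_rot":[0,0,0],"fingers":-0.455},
    {"slide":[0.06,0,0],"delta_rot":[0,0,0],"fingers":-0.455},
    {"slide":[0.06,0,0],"delta_rot":[0,0,0],"fingers":-0.455},
  ],
)

```text
time_s: 9.88
tcp_pos: [0.5201, 0.0426, 0.0139]
eef_rot: [-180.0, 0.0, -95.8]
contact_force: [0.3, 2.1, 2.4]
gripper_width: 0.0236
gripper_force: 1.4
```

play_rows(
  rows=[
    {"slide":[0.06,0,0],"delta_rot":[0,0,0],"fingers":-0.455},
    {"slide":[0.06,0,0],"delta_rot":[0,0,0],"fingers":-0.455},
    {"slide":[0.06,0,0],"delta_rot":[0,0,0],"fingers":-0.455},
    {"slide":[0.06,0,0],"delta_rot":[0,0,0],"fingers":-0.455},
    {"slide":[0.06,0,0],"delta_rot":[0,0,0],"fingers":-0.455},
    {"slide":[0.05,0,0],"delta_rot":[0,0,0],"fingers":-0.455},
    {"slide":[0.04,0,0],"delta_rot":[0,0,0],"fingers":-0.455},
    {"slide":[0,0,0],"delta_rot":[0,0,0],"fingers":-0.455},
  ],
)

```text
time_s: 10.88
tcp_pos: [0.5137, -0.0157, 0.0137]
eef_rot: [180.0, -0.0, -95.8]
contact_force: [0.3, -0.7, 0.5]
gripper_width: 0.0242
gripper_force: 0.1
```

Run:
```python
from plant import r
from h import *
import cv2,pickle
s=r.get_state();c=r.capture("wrist");print(w2rack([.601,-.0606,-.1009],s["tcp_pos"]),s["tcp_pos"],s["eef_rot"],s["contact_force"])
pickle.dump((s,c),open("c3.pkl","wb"))
cv2.imwrite("pics/w3.png",cv2.convertScaleAbs(c["image"],alpha=1.4,beta=10))
```

```text
[[-0.09138418  0.03583227]] [ 0.51368995 -0.01574495  0.01365195] [ 1.79952478e+02 -2.67342176e-02 -9.58026167e+01] [ 0.26061225 -0.66580982  0.46570313]
```

View pics/w3.png

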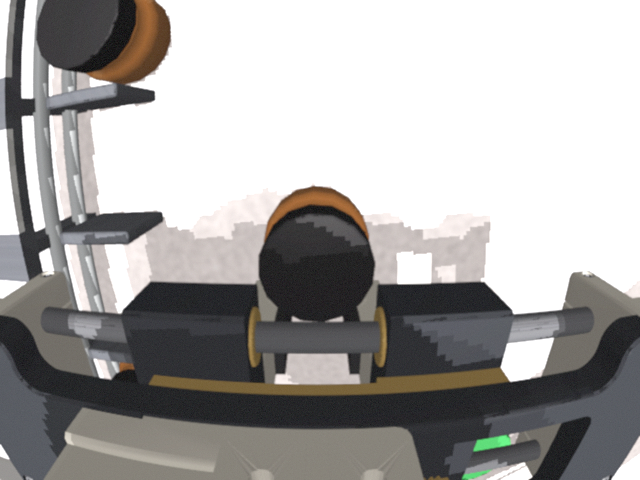

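The jar sits nested against both fingers with its lid centre at (317,258), and it is upright.

Run:
```python
from h import *
import pickle
s,c=pickle.load(open("c3.pkl","rb"));q=[.601,-.0606,-.1009]
w=wrist(s,c,[(317,263),(8,257),(8,103)],[.052,.066,.066]);print(w2rack(q,w))
```

```text
[[-0.09070373  0.00456304]
 [ 0.0324559  -0.00065727]
 [ 0.02099036 -0.05950336]]
```

play_rows(
  rows=[
    {"slide":[0.04,0,0],"delta_rot":[0,0,0],"fingers":-0.455},
    {"slide":[0.05,0,0],"delta_rot":[0,0,0],"fingers":-0.455},
    {"slide":[0.05,0,0],"delta_rot":[0,0,0],"fingers":-0.455},
    {"slide":[0.04,0,0],"delta_rot":[0,0,0],"fingers":-0.455},
    {"slide":[0.03,0,0],"delta_rot":[0,0,0],"fingers":-0.455},
    {"slide":[0.02,0,0],"delta_rot":[0,0,0],"fingers":-0.455},
    {"slide":[0,0,0],"delta_rot":[0,0,0],"fingers":-0.455},
  ],
)

```text
time_s: 11.8
tcp_pos: [0.5107, -0.0496, 0.0139]
eef_rot: [180.0, -0.0, -95.8]
contact_force: [0.2, -0.2, 0.3]
gripper_width: 0.0238
gripper_force: 0.0
```

play_rows(
  rows=[
    {"slide":[-0.1,0,0],"delta_rot":[0,0,0],"fingers":-0.455},
    {"slide":[-0.166,0,0],"delta_rot":[0,0,0],"fingers":-0.455},
    {"slide":[0,0,-0.333],"delta_rot":[0,0,0],"fingers":-0.455},
    {"slide":[0,0,-0.333],"delta_rot":[0,0,0],"fingers":-0.455},
    {"slide":[0.24,0.163,0],"delta_rot":[0,0,0],"fingers":-0.455},
    {"slide":[0.24,0.163,0],"delta_rot":[0,0,0],"fingers":-0.455},
    {"slide":[0,0,0],"delta_rot":[0,0,-1],"fingers":-0.455},
    {"slide":[0,0,0],"delta_rot":[0,0,-1],"fingers":-0.455},
  ],
)

```text
time_s: 12.8
tcp_pos: [0.4588, -0.0761, 0.1142]
eef_rot: [-179.9, 0.0, -86.5]
contact_force: [0.5, 0.7, 0.3]
gripper_width: 0.0239
gripper_force: 0.0
```

play_rows(
  rows=[
    {"slide":[0,0,0],"delta_rot":[0,0,-1],"fingers":-0.455},
    {"slide":[0,0,0],"delta_rot":[0,0,-1],"fingers":-0.455},
    {"slide":[0,0,0],"delta_rot":[0,0,-1],"fingers":-0.455},
    {"slide":[0,0,0],"delta_rot":[0,0,-1],"fingers":-0.455},
    {"slide":[0,0,0],"delta_rot":[0,0,-1],"fingers":-0.455},
    {"slide":[0,0,0],"delta_rot":[0,0,-1],"fingers":-0.455},
    {"slide":[0,0,0],"delta_rot":[0,0,-1],"fingers":-0.455},
    {"slide":[0,0,0],"delta_rot":[0,0,-1],"fingers":-0.455},
  ],
)

```text
time_s: 13.8
tcp_pos: [0.459, -0.0757, 0.1138]
eef_rot: [-180.0, -0.0, -49.7]
contact_force: [-0.7, 0.4, 0.4]
gripper_width: 0.0239
gripper_force: 0.0
```

play_rows(
  rows=[
    {"slide":[0,0,0],"delta_rot":[0,0,-1],"fingers":-0.455},
    {"slide":[0,0,0],"delta_rot":[0,0,-1],"fingers":-0.455},
    {"slide":[0,0,0],"delta_rot":[0,0,-1],"fingers":-0.455},
    {"slide":[0,0,0],"delta_rot":[0,0,-1],"fingers":-0.455},
    {"slide":[0,0,0],"delta_rot":[0,0,-1],"fingers":-0.455},
    {"slide":[0,0,0],"delta_rot":[0,0,-1],"fingers":-0.455},
    {"slide":[0,0,0],"delta_rot":[0,0,-1],"fingers":-0.455},
    {"slide":[0,0,0],"delta_rot":[0,0,-1],"fingers":-0.455},
  ],
)

```text
time_s: 14.8
tcp_pos: [0.459, -0.0756, 0.1138]
eef_rot: [-180.0, -0.0, -13.1]
contact_force: [-0.2, -0.3, 0.7]
gripper_width: 0.0242
gripper_force: 0.0
```

play_rows(
  rows=[
    {"slide":[0,0,0],"delta_rot":[0,0,-1],"fingers":-0.455},
    {"slide":[0,0,0],"delta_rot":[0,0,-0.635],"fingers":-0.455},
    {"slide":[0,0,0],"delta_rot":[0,0,0],"fingers":-0.455},
  ],
)

```text
time_s: 15.18
tcp_pos: [0.459, -0.0758, 0.1138]
eef_rot: [-180.0, -0.0, -5.7]
contact_force: [-0.3, 0.7, 0.3]
gripper_width: 0.0242
gripper_force: 0.0
```

Run:
```python
from plant import r
from h import *
import cv2,pickle
s=r.get_state();c=r.capture("wrist");print(w2rack([.601,-.0606,-.1009],s["tcp_pos"]),s["tcp_pos"],s["eef_rot"],s["contact_force"])
pickle.dump((s,c),open("c4.pkl","wb"))
cv2.imwrite("pics/w4.png",cv2.convertScaleAbs(c["image"],alpha=1.4,beta=10))
```

```text
[[-0.13978089 -0.02940224]] [ 0.45896839 -0.07577273  0.11381935] [-1.79998821e+02 -6.09942464e-03 -5.74900880e+00] [-0.26914782  0.74126109  0.25055404]
```

View pics/w4.png

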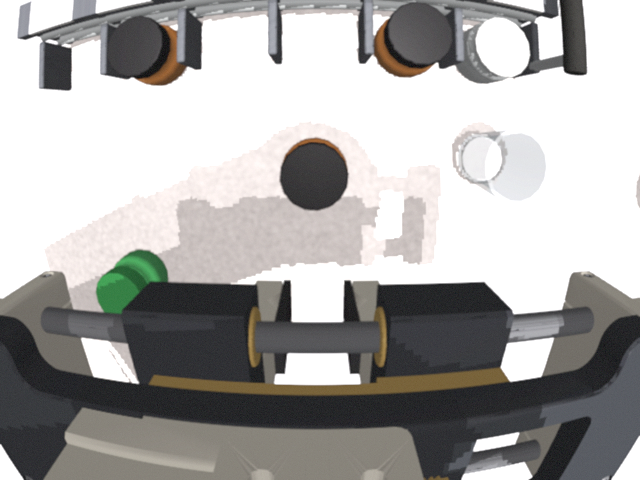

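The lid is at (314,174). Its gap lies between the divider fronts at (275,50) and (367,50), and the beaker is at (510,165), well clear.

Run:
```python
from h import *
import pickle
s,c=pickle.load(open("c4.pkl","rb"));q=[.601,-.0606,-.1009]
w=wrist(s,c,[(314,174),(275,50),(367,50),(188,60),(418,35),(140,48)],[.052,.04,.04,.04,.052,.052]);print(w2rack(q,w))
```

```text
[[-0.08848469 -0.02663996]
 [-0.0113201  -0.00263084]
 [-0.01108402 -0.0591135 ]
 [-0.01373414  0.05352568]
 [-0.0019701  -0.08848457]
 [-0.00399599  0.08242047]]
```

play_rows(
  rows=[
    {"slide":[0,0.007,0.3],"delta_rot":[0,0,0],"fingers":-0.455},
    {"slide":[0,0,0.25],"delta_rot":[0,0,0],"fingers":-0.455},
    {"slide":[0,0,0.12],"delta_rot":[0,0,0],"fingers":-0.455},
    {"slide":[0,0,0],"delta_rot":[0,0,0],"fingers":-0.455},
    {"slide":[0.05,0,0],"delta_rot":[0,0,0],"fingers":-0.455},
    {"slide":[0.05,0,0],"delta_rot":[0,0,0],"fingers":-0.455},
    {"slide":[0.05,0,0],"delta_rot":[0,0,0],"fingers":-0.455},
    {"slide":[0.05,0,0],"delta_rot":[0,0,0],"fingers":-0.455},
  ],
)

```text
time_s: 16.23
tcp_pos: [0.489, -0.0806, 0.0136]
eef_rot: [-180.0, -0.0, -5.8]
contact_force: [-1.3, 0.1, 1.2]
gripper_width: 0.0238
gripper_force: 0.9
```

play_rows(
  rows=[
    {"slide":[0.06,0,0],"delta_rot":[0,0,0],"fingers":-0.455},
    {"slide":[0.06,0,0],"delta_rot":[0,0,0],"fingers":-0.455},
    {"slide":[0.06,0,0],"delta_rot":[0,0,0],"fingers":-0.455},
    {"slide":[0.06,0,0],"delta_rot":[0,0,0],"fingers":-0.455},
    {"slide":[0,0,0],"delta_rot":[0,0,0],"fingers":-0.455},
  ],
)

```text
time_s: 16.85
tcp_pos: [0.5257, -0.0841, 0.0132]
eef_rot: [-180.0, -0.1, -5.8]
contact_force: [0.2, -0.6, 0.1]
gripper_width: 0.0239
gripper_force: 0.0
```

Run:
```python
from plant import r
from h import *
import cv2,pickle
s=r.get_state();c=r.capture("wrist");print(w2rack([.601,-.0606,-.1009],s["tcp_pos"]),s["tcp_pos"],s["eef_rot"],s["contact_force"])
pickle.dump((s,c),open("c5.pkl","wb"))
cv2.imwrite("pics/w5.png",cv2.convertScaleAbs(c["image"],alpha=1.4,beta=10))
```

```text
[[-0.07256131 -0.03095801]] [ 0.52568937 -0.08409154  0.0132327 ] [-1.79988787e+02 -7.05758610e-02 -5.76867524e+00] [ 0.23106374 -0.56194469  0.07095869]
```

View pics/w5.png

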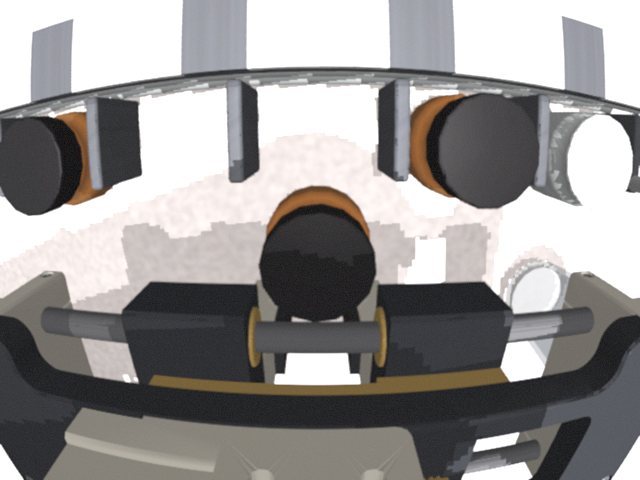

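The jar at (317,262) is centred between the divider fronts at (237,130) and (400,130). I'll push on.

play_rows(
  rows=[
    {"slide":[0.05,0,0],"delta_rot":[0,0,0],"fingers":-0.455},
    {"slide":[0.05,0,0],"delta_rot":[0,0,0],"fingers":-0.455},
    {"slide":[0.05,0,0],"delta_rot":[0,0,0],"fingers":-0.455},
    {"slide":[0.05,0,0],"delta_rot":[0,0,0],"fingers":-0.455},
    {"slide":[0.03,0,0],"delta_rot":[0,0,0],"fingers":-0.455},
    {"slide":[0.02,0,0],"delta_rot":[0,0,0],"fingers":-0.455},
    {"slide":[0,0,0],"delta_rot":[0,0,0],"fingers":-0.455},
  ],
)

```text
time_s: 17.77
tcp_pos: [0.5619, -0.0879, 0.0133]
eef_rot: [-180.0, -0.0, -5.8]
contact_force: [-0.2, -0.4, 0.7]
gripper_width: 0.0241
gripper_force: 0.0
```

play_rows(
  rows=[
    {"slide":[0.01,0,0],"delta_rot":[0,0,0],"fingers":-0.455},
    {"slide":[0.01,0,0],"delta_rot":[0,0,0],"fingers":-0.455},
  ],
)

```text
time_s: 18.02
tcp_pos: [0.5645, -0.0882, 0.0133]
eef_rot: [180.0, 0.0, -5.8]
contact_force: [-0.0, 0.2, -0.5]
gripper_width: 0.0241
gripper_force: 0.4
```

play_rows(
  rows=[
    {"slide":[0.008,0,0],"delta_rot":[0,0,0],"fingers":-0.455},
    {"slide":[0.008,0,0],"delta_rot":[0,0,0],"fingers":-0.455},
    {"slide":[0,0,0],"delta_rot":[0,0,0],"fingers":-0.455},
  ],
)

```text
time_s: 18.4
tcp_pos: [0.5672, -0.0884, 0.0133]
eef_rot: [-180.0, -0.0, -5.8]
contact_force: [-0.4, 0.5, -0.4]
gripper_width: 0.0241
gripper_force: 0.3
```

play_rows(
  rows=[
    {"slide":[0.006,0,0],"delta_rot":[0,0,0],"fingers":-0.455},
    {"slide":[0,0,0],"delta_rot":[0,0,0],"fingers":-0.455},
  ],
)

```text
time_s: 18.65
tcp_pos: [0.568, -0.0885, 0.0132]
eef_rot: [180.0, 0.0, -5.8]
contact_force: [-1.3, 0.0, 0.3]
gripper_width: 0.0238
gripper_force: 0.3
```

play_rows(
  rows=[
    {"slide":[0.006,0,0],"delta_rot":[0,0,0],"fingers":-0.455},
    {"slide":[0,0,0],"delta_rot":[0,0,0],"fingers":-0.455},
  ],
)

```text
time_s: 18.9
tcp_pos: [0.569, -0.0886, 0.0133]
eef_rot: [180.0, -0.0, -5.8]
contact_force: [-0.4, -0.6, 0.7]
gripper_width: 0.0237
gripper_force: 0.3
```

play_rows(
  rows=[
    {"slide":[0.006,0,0],"delta_rot":[0,0,0],"fingers":-0.455},
    {"slide":[0,0,0],"delta_rot":[0,0,0],"fingers":-0.455},
  ],
)

```text
time_s: 19.15
tcp_pos: [0.5699, -0.0887, 0.0133]
eef_rot: [-180.0, -0.0, -5.8]
contact_force: [-0.6, -0.3, 0.6]
gripper_width: 0.0238
gripper_force: 0.3
```

play_rows(
  rows=[
    {"slide":[0.006,0,0],"delta_rot":[0,0,0],"fingers":-0.455},
    {"slide":[0,0,0],"delta_rot":[0,0,0],"fingers":-0.455},
  ],
)

```text
time_s: 19.4
tcp_pos: [0.5705, -0.0888, 0.0132]
eef_rot: [180.0, 0.0, -5.8]
contact_force: [-1.2, 0.2, 0.3]
gripper_width: 0.0237
gripper_force: 0.8
```

play_rows(
  rows=[
    {"slide":[0.006,0,0],"delta_rot":[0,0,0],"fingers":-0.455},
    {"slide":[0,0,0],"delta_rot":[0,0,0],"fingers":-0.455},
  ],
)

```text
time_s: 19.65
tcp_pos: [0.5708, -0.0889, 0.0131]
eef_rot: [180.0, 0.1, -5.8]
contact_force: [-4.9, 0.8, 2.0]
gripper_width: 0.0239
gripper_force: 2.1
```

Run:
```python
from plant import r
from h import *
import cv2,pickle
s=r.get_state();c=r.capture("wrist");print(w2rack([.601,-.0606,-.1009],s["tcp_pos"]),s["tcp_pos"],s["eef_rot"],s["contact_force"])
pickle.dump((s,c),open("c6.pkl","wb"))
cv2.imwrite("pics/w6.png",cv2.convertScaleAbs(c["image"],alpha=1.4,beta=10))
```

```text
[[-0.02718148 -0.03121357]] [ 0.57081266 -0.08891685  0.01308244] [ 1.79987364e+02  7.90839456e-02 -5.77405718e+00] [-4.92713787  0.75601932  1.99436406]
```

View pics/w6.png

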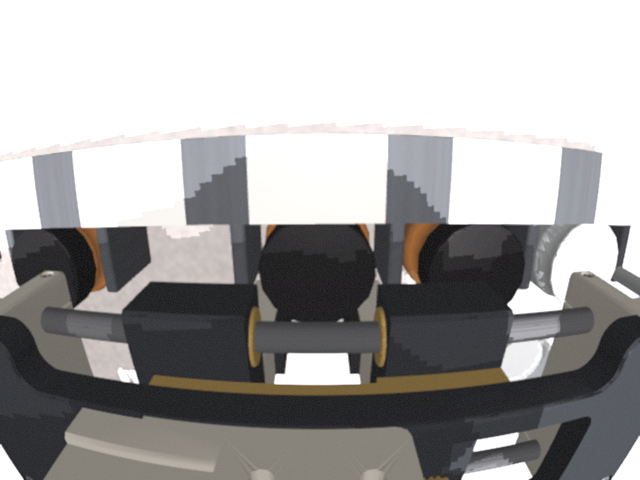

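The fingers feel a 5 N stop, the lid at (317,262) lines up with its neighbours' lids, and the jar is centred. It looks home, so I'll back off straight and check numerically.

play_rows(
  rows=[
    {"slide":[-0.05,0,0],"delta_rot":[0,0,0],"fingers":-0.455},
    {"slide":[-0.15,0,0],"delta_rot":[0,0,0],"fingers":-0.455},
    {"slide":[-0.2,0,0],"delta_rot":[0,0,0],"fingers":-0.455},
    {"slide":[0,0,-0.3],"delta_rot":[0,0,0],"fingers":-0.455},
    {"slide":[0,0,-0.3],"delta_rot":[0,0,0],"fingers":-0.455},
    {"slide":[0,0,0],"delta_rot":[0,0,0],"fingers":-0.455},
  ],
)

```text
time_s: 20.45
tcp_pos: [0.5152, -0.0824, 0.1074]
eef_rot: [-179.9, -0.5, -5.7]
contact_force: [-0.1, 0.5, -1.0]
gripper_width: 0.0239
gripper_force: 0.0
```

Run:
```python
from plant import r
from h import *
import cv2
s=r.get_state();c=r.capture("wrist");print(s["time_s"],s["tcp_pos"],s["contact_force"]);q=[.601,-.0606,-.1009]
cv2.imwrite("pics/w7.png",c["image"])
g=c["image"].max(2);m=(g<60).astype(np.uint8);m=cv2.morphologyEx(m,cv2.MORPH_OPEN,np.ones((13,13)))
m[270:]=0
n,l,st,ce=cv2.connectedComponentsWithStats(m)
for i in range(1,n): print(st[i],ce[i].round(1),w2rack(q,wrist(s,c,[ce[i]],[.052])).round(4))
# lid pixels predicted for jar at home and others
```

```text
20.45 [ 0.51517772 -0.08235418  0.10736144] [-0.14459398  0.53229908 -0.97625575]
[ 566   58   25  110 2460] [578.2 112.6] [[ 0.0192 -0.2054]]
[ 435   94   23   51 1078] [446.4 118.5] [[ 0.0042 -0.1053]]
[181  96  17  50 821] [189.3 120.2] [[0.003  0.0461]]
[ 102  102   65   61 3435] [132.9 131. ] [[-0.0005  0.0845]]
[  40  115   29   45 1211] [ 53.8 136.5] [[0.0026 0.1504]]
[300 135  35  18 565] [316.7 143.3] [[-0.0129 -0.029 ]]
```

Run:
```python
import cv2,numpy as np
g=cv2.imread("pics/w7.png");m=cv2.GaussianBlur(g,(3,3),0)
for x in(300,317,334,133,410): print(x,[tuple(int(k) for k in m[y,x]) for y in range(70,185,5)])
for y in(115,130,143): print(y,[int(m[y,x].max()) for x in range(265,375,4)])
```

```text
300 [(217, 216, 217), (218, 216, 217), (67, 66, 66), (118, 118, 117), (71, 70, 73), (70, 70, 71), (71, 70, 70), (71, 70, 71), (71, 69, 71), (71, 70, 71), (72, 71, 72), (72, 70, 72), (71, 70, 72), (57, 56, 58), (37, 37, 38), (36, 35, 35), (127, 129, 135), (158, 160, 168), (161, 163, 171), (165, 167, 174), (162, 165, 172), (167, 169, 176), (165, 166, 174)]
317 [(218, 216, 217), (218, 216, 217), (68, 68, 67), (61, 60, 62), (71, 70, 72), (71, 71, 72), (72, 71, 73), (73, 71, 73), (73, 73, 74), (74, 73, 75), (74, 73, 75), (74, 73, 75), (73, 73, 74), (40, 40, 41), (39, 38, 39), (38, 37, 38), (35, 35, 36), (126, 128, 135), (165, 167, 174), (167, 169, 176), (165, 167, 174), (168, 170, 177), (165, 167, 174)]
334 [(218, 216, 218), (217, 216, 217), (67, 66, 66), (119, 119, 118), (70, 70, 70), (72, 70, 72), (73, 71, 73), (72, 72, 74), (73, 71, 74), (73, 72, 74), (73, 73, 74), (73, 72, 73), (73, 72, 74), (64, 64, 65), (38, 37, 38), (38, 37, 38), (91, 93, 98), (167, 169, 176), (165, 167, 174), (166, 167, 174), (163, 165, 172), (161, 163, 170), (168, 170, 176)]
133 [(217, 215, 217), (217, 215, 217),
[... 347 characters left out ...]
, 217), (170, 168, 170), (91, 91, 90), (168, 168, 170), (63, 62, 63), (64, 63, 65), (65, 63, 66), (65, 64, 66), (65, 64, 66), (66, 65, 67), (66, 65, 66), (65, 64, 66), (66, 64, 66), (65, 64, 65), (64, 64, 65), (63, 63, 65), (36, 37, 41), (216, 214, 216), (218, 217, 218), (198, 197, 200), (181, 182, 187), (166, 168, 175)]
115 [166, 123, 96, 32, 183, 71, 69, 71, 71, 72, 73, 74, 74, 75, 76, 75, 75, 74, 74, 74, 73, 73, 90, 179, 30, 97, 124, 102]
130 [168, 122, 107, 33, 168, 140, 69, 71, 71, 72, 72, 73, 73, 74, 74, 73, 74, 74, 73, 73, 73, 72, 174, 119, 30, 97, 123, 78]
143 [196, 114, 94, 97, 156, 172, 174, 88, 34, 38, 37, 38, 38, 38, 38, 37, 37, 38, 39, 36, 125, 172, 188, 209, 165, 129, 128, 185]
```

Run:
```python
from plant import r
from h import *
s=r.get_state();c=r.capture("wrist");k=r.capture("side");q=[.601,-.0606,-.1009]
print(w2rack(q,wrist(s,c,[(318,119),(133,131)],[.052,.052])), s["eef_rot"])
g=cv2.medianBlur(c["image"].max(2),3)
for n,(a,b) in dict(jar=(265,375),e=(385,480),b=(90,180)).items():
    o=cv2.HoughCircles(g[60:190,a:b],cv2.HOUGH_GRADIENT,1,200,param1=80,param2=12,minRadius=28,maxRadius=40)
    if o is not None:
        x,y,R=o[0,0];print(n,x+a,y+60,R,w2rack(q,wrist(s,c,[(x+a,y+60)],[.052])))
```

```text
[[-0.00067951 -0.02998814]
 [-0.00221326  0.08284804]] [-179.90794285   -0.33553997   -5.7460239 ]
jar 317.5 111.5 39.4 [[ 0.00359567 -0.02970591]]
e 419.5 120.5 34.9 [[ 0.00018689 -0.08824065]]
b 130.5 125.5 36.1 [[0.00135781 0.0844987 ]]
```

The jar measures x ≈ -1 mm and y ≈ -30 mm in the rack frame, level with its neighbours, and the hand is clear.

```bash
python3 -c "
from plant import r
print(r.close_job())"
```

```text
the job is handed in; nothing more can be done
None
```

I touched plates f, e and d in turn from the loop-handle end, pushed the jar home into the third gap (about 1 mm off by my last camera measurement, level with its neighbours), cleared the hand and handed the job in; no verdict was returned.

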